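Put the yellow biscuit stamp away in the slide-cover box

ROBOT

A 6-joint arm with a two-finger parallel gripper is mounted at the origin on the work surface. World frame = base frame: x ahead of the robot, y to its left, z up, the work surface at z = 0. Lengths are in m, angles in rad, forces in N, time in s.
With the tool pointing down it reaches from about 0.325 to 0.85 m from the base axis. Payload 15.5 kg.
Tool frame: the origin (TCP) lies between the finger pads; the fingertips stand 8 mm ahead of it and the grasp point (between the pads) lies 11 mm behind it (arm.tips_ahead is the distance from the TCP to the fingertips, in m); z points along the fingers, y is the line along which they close (so a half turn about z gives the same grasp; the last joint's range is limited). The gripper opens to 91 mm and grips with 3 to 60 N. Pads are 32 mm wide; open, the fingers measure 118 mm over their backs; the gripper's body (76 mm by 178 mm) begins 60 mm behind the grasp point.
Start: joints at [1.069, 0.494, 1.345, -0, 1.302, -0.096], TCP at [0.247, 0.574, 0.222] pointing down, gripper open.
Joint ranges: [-2.91, 2.91], [-0.82, 2.16], [0.22, 2.67], [-1.22, 4.37], [0.12, 2.79], [-3.08, 3.08]. Speed limits (rad/s): [1.89, 1.89, 2.57, 3.01, 3.01, 3.01].

INTERFACE

Orientations are given as a rotation vector (axis times angle).
In Python, from plant import arm gives the robot as it stands. Calls block until the motion is done:
- arm.move_ptp(position, orientation): joint-space move of the TCP to a pose.
- arm.servo_line(position, frame=None, rate=0.15, guard=None): straight line of the TCP; frame=None keeps the orientation; rate is the mean speed in m/s. With guard (N) it stops when the force on the tool has changed by that much, and returns True; else False.
- arm.goto_joints(angles): joint-space move.
- arm.let_go() and arm.grasp(grasp_force=None): open the fingers fully, or close them until they stop; grasp_force is the grip in N (None keeps the last).
- arm.wait(seconds).
- arm.solve_ik(position, orientation): joint angles nearest the present ones, or None.
- arm.camera(name): name is "scene" or "top" or "wrist"; returns the picture (420x560x3 uint8, red, green, blue); there is no depth.
- arm.calibration(name): a dict with "camera_matrix" (3x3 intrinsics, pixels), "world_to_cam" (4x4, takes a point from world to camera coordinates); the wrist camera has in their place "tool_from_camera" (4x4, takes a point from camera to tool coordinates, whose origin is the TCP and whose axes are the flange's). Camera axes: x right, y up, looking along -z (the intrinsics and any distortion apply to the point x, -y, -z); pixel columns grow to the right and rows downward; lengths in m; the calibration is good to about 2 mm. A picture is of the moment at which its call begins: read the wrist's pose just before it. calibration takes no time and is no camera call.
A pose or a line that the arm cannot do raises arm.PlanningError and nothing moves.
- arm.sign_off(): hands the job in; it is judged then, once.
Readings, each from a call of its own:
- arm.read_clock(): time.
- arm.read_q(): joint angles.
- arm.read_joint_vel(): joint speeds.
- arm.read_joint_efforts(): joint torques, N m.
- arm.read_tool_pos(): TCP position.
- arm.read_ee_rot(): TCP orientation.
- arm.read_contact_force(): force on the tool from outside, world axes, zero at the start.
- arm.read_ft_torque(): the same for the moment, N m.
- arm.read_gripper_width(): finger opening in m.
- arm.read_grasp_force(): force on a finger pad.
Only numpy, scipy, OpenCV 4.12 (cv2) and the standard library are available. Lean on these libraries where they do the work, as an engineer would, in place of code of your own. Each camera call takes 0.05 s, during which the arm holds its last target. There are 200 camera calls.

TASK

Put the yellow biscuit stamp away in the white box with the green sliding cover: slide the cover back, stand the stamp upright inside on the box's floor and let go, then slide the cover fully shut. Leave the red stamp where it stands.

Things in the scene. Friction and masses are not known exactly. Their poses are not given: they have to be found in the camera images.
- yellow_stamp_mid (a point): Centre (23 mm above its underside) of the loose yellow plastic biscuit stamp, 60 g: disc 56 mm across, 14 mm thick, with an upright round stem 28 mm across, 32 mm tall on top; 46 mm tall in all. Stands upright, z axis up; grip the stem above the disc, from above. The red stamp and a clear tumbler (72 mm wide, 68 mm tall) stand near it, 100 mm or more between centres; any of the three in any place.
- box: Fixed white box 190 (its x) by 160 (y) by 70 mm tall; origin at the centre of its underside on the sideboard, z up, x roughly away from the robot. Walls 6 mm, floor 5 mm; inside 178 (x) by 148 mm (y); lips along the two long sides narrow the mouth to 140 mm in y. The green cover slides along x, its underside 60.5 and its top 65.5 mm above the sideboard: the stamp can stand under it.
- cover (a joint): Slide of the green cover along the box's x, m: 0 shut, 0.12 fully open (towards +x). Starts 0 to 0.015; friction about 1.5 N; stays where left. White bar on the cover to grip or push: 12 (x) by 60 (y) by 24 mm tall, 65.5 to 89.5 mm above the sideboard, centre at box x = -60 mm + slide, y = 0. The mouth is clear from box x = -89 mm to -94 mm + slide.
- red_stamp_mid (a point): Centre (half-way up, 23 mm above its underside) of the loose red plastic biscuit stamp, same shape and size as the yellow one; a bystander.
Mind the look-alikes: they are no part of the job. Of the things like the part that bears yellow_stamp_mid, leave any that is brown or pink; of the rest the smaller one is meant.

How it is judged:
By the outcome, as a careful person would: the job done as asked, in the order asked, and still so for the second after the job is handed in, with the robot touching nothing.
It also fails if it takes over 64 s, if anything falls off the work surface, if the arm or the gripper's body presses on something with over 40 N, if the wrist force passes 120 N, or if a joint passes its speed limit or range.

## Working session

There is one attempt and no reset: what is moved stays moved. The work goes in short steps, each a Python script; the robot and the scene stay as the last script left them, time stands still between calls to the robot, and variables do not carry over. Pictures are saved under pics/ and viewed, at most 10 in all, crops included, and the job is handed in when it is done.

```bash
mkdir -p pics; ls; python3 - <<'E'
from plant import arm
import cv2,numpy as np
for n in("top","scene"):
    cv2.imwrite(f"pics/{n}0.png",arm.camera(n)[:,:,::-1]); c=arm.calibration(n); print(n,c)
print(arm.calibration("wrist"),arm.read_clock(),arm.read_ee_rot())
E
```

```text
pics
top {'camera_matrix': array([[414.62414876,   0.        , 280.53800107],
       [  0.        , 414.62414876, 210.01427644],
       [  0.        ,   0.        ,   1.        ]]), 'world_to_cam': array([[ 0.00832199, -0.99995997,  0.00328649,  0.00976923],
       [ 0.99793414,  0.00851442,  0.06367852, -0.51096808],
       [-0.06370395,  0.00274977,  0.99796505, -0.71613131],
       [ 0.        ,  0.        ,  0.        ,  1.        ]])}
scene {'camera_matrix': array([[381.56572965,   0.        , 286.58922752],
       [  0.        , 381.56572965, 208.3355133 ],
       [  0.        ,   0.        ,   1.        ]]), 'world_to_cam': array([[ 0.1111797 ,  0.9937    ,  0.01412015, -0.09328884],
       [-0.69626475,  0.06774732,  0.71458078,  0.29511278],
       [ 0.70912232, -0.08927824,  0.69941041, -1.11996697],
       [ 0.        ,  0.        ,  0.        ,  1.        ]])}
{'camera_matrix': array([[321.21392544,   0.        , 286.02789973],
       [  0.        , 321.21392544, 207.67364453],
       [  0.        ,   0.        ,   1.        ]]), 'tool_from_camera': array([[-1.22821097e-04,  9.70428329e-01,  2.41389401e-01,
         6.76876607e-02],
       [ 9.99999739e-01,  2.91202666e-04, -6.61877660e-04,
        -5.95896499e-06],
       [-7.12598068e-04,  2.41389257e-01, -9.70428111e-01,
        -1.63019320e-01],
       [ 0.00000000e+00,  0.00000000e+00,  0.00000000e+00,
         1.00000000e+00]])} 0.1 [-6.34526461e-01 -3.07651512e+00  1.68327305e-03]
```

View pics/top0.png

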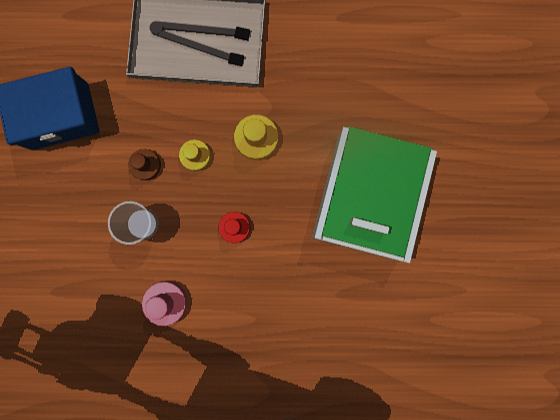

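View pics/scene0.png

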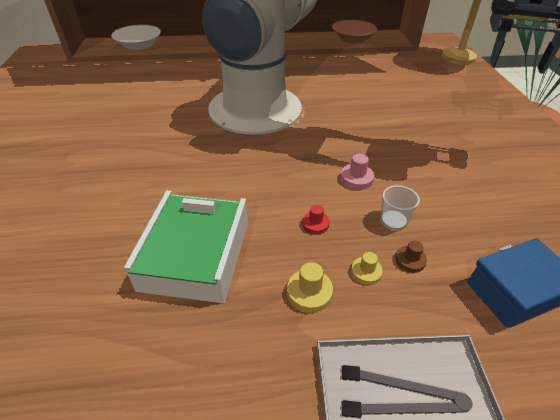

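The target is the small yellow stamp, at about (194,155) in the top view. The large yellow one at (256,137), the brown one at (145,163) and the pink one at (164,303) are decoys. The box is at right, with its bar at (371,226) on the robot side. Next I'll measure positions.

```bash
cat > h.py <<'E'
from plant import arm
import cv2,numpy as np
from scipy.spatial.transform import Rotation as R
def cam(n):
    c=arm.calibration(n)
    if n!="wrist": T=np.linalg.inv(c["world_to_cam"])
    else:
        W=np.eye(4);W[:3,3]=arm.read_tool_pos();W[:3,:3]=R.from_rotvec(arm.read_ee_rot()).as_matrix();T=W@c["tool_from_camera"]
    return arm.camera(n),c["camera_matrix"],T
def ray(K,T,uv,z):
    uv=np.atleast_2d(np.asarray(uv,float))
    d=np.c_[(uv[:,0]-K[0,2])/K[0,0],-(uv[:,1]-K[1,2])/K[1,1],-np.ones(len(uv))]@T[:3,:3].T
    o=T[:3,3]; return (o+d*((z-o[2])/d[:,2])[:,None])[:,:2]
def mask(im,lo,hi): return cv2.inRange(cv2.cvtColor(im,cv2.COLOR_RGB2HSV),lo,hi)
def conts(m,a=60):
    return sorted([c for c in cv2.findContours(m,cv2.RETR_EXTERNAL,cv2.CHAIN_APPROX_NONE)[0] if cv2.contourArea(c)>a],key=cv2.contourArea,reverse=True)
def down(yaw): # tool z down, tool y (closing) along world angle yaw
    y=np.array([np.cos(yaw),np.sin(yaw),0]);z=np.array([0,0,-1.]);return R.from_matrix(np.c_[np.cross(y,z),y,z]).as_rotvec()
E
python3 - <<'E'
from h import *
im,K,T=cam("top")
for n,lo,hi in(("yel",(24,120,80),(34,255,255)),("red",(0,200,100),(3,255,255)),("green",(50,120,50),(75,255,255))):
    for c in conts(mask(im,lo,hi)):
        r=cv2.minAreaRect(c);print(n,cv2.contourArea(c),r[0],r[1],ray(K,T,r[0],.015 if n!="green" else .0655))
        if n=="green":
            b=ray(K,T,cv2.approxPolyDP(cv2.convexHull(c),6,True)[:,0],.0655);print("green quad",b)
            hull=cv2.convexHull(c); g=np.zeros(im.shape[:2],np.uint8);cv2.fillConvexPoly(g,hull,255)
w=mask(im,(0,0,110),(179,60,255))
bar=conts(w&g&(255-mask(im,(50,120,30),(75,255,255))),40)
for c in bar: r=cv2.minAreaRect(c);print("bar",r,ray(K,T,r[0],.0895),ray(K,T,cv2.boxPoints(r),.0895))
w[:, :290]=0;w[:100]=0
allc=conts(w|g)[0]; q=cv2.approxPolyDP(cv2.convexHull(allc),5,True)[:,0];print("box",q,ray(K,T,q,.07))
cv2.imwrite("pics/box1.png",cv2.resize(im[110:280,290:460,::-1],None,fx=3.5,fy=3.5,interpolation=cv2.INTER_CUBIC))
E
```

```text
yel 619.5 (250.5983428955078, 131.60621643066406) (28.951597213745117, 42.11665344238281) [[0.65117484 0.0688524 ]]
yel 461.0 (193.5, 154.5) (29.0, 29.0) [[0.60883145 0.17012364]]
yel 90.5 (267.2000427246094, 149.40000915527344) (7.155416965484619, 22.360679626464844) [[0.6192164  0.03879424]]
red 599.5 (233.5, 227.0) (30.0, 29.0) [[0.48021422 0.09680401]]
green 9237.5 (375.9706115722656, 191.61767578125) (85.61507415771484, 112.77906799316406) [[ 0.53954855 -0.14331721]]
green quad [[ 0.64756942 -0.09726949]
 [ 0.61334328 -0.23548902]
 [ 0.43398614 -0.18693644]
 [ 0.46884442 -0.05419335]]
bar ((370.135986328125, 225.48316955566406), (37.359615325927734, 7.78749418258667), 14.743562698364258) [[ 0.48281102 -0.12809725]] [[ 0.48412445 -0.09784775]
 [ 0.49611365 -0.10102805]
 [ 0.48149759 -0.1583467 ]
 [ 0.46953957 -0.15510299]]
box [[343 127]
 [436 151]
 [409 262]
 [315 238]] [[ 0.64628267 -0.08822407]
 [ 0.60741381 -0.24203176]
 [ 0.42456173 -0.19525479]
 [ 0.4622093  -0.04232874]]
```

View pics/box1.png

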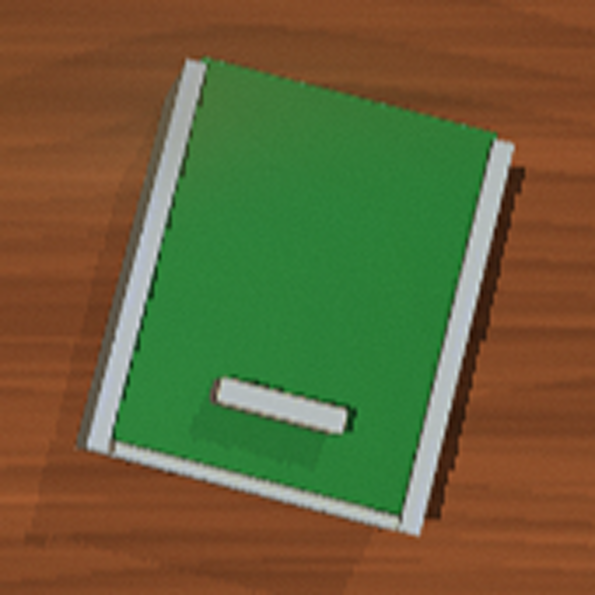

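The box corners and bar agree: box centre about (0.535, -0.142), yaw about -14.5°, slide about 6 mm. I'll grip the bar across its 12 mm and slide the cover open.

```bash
python3 - <<'E'
from h import *
yaw=np.radians(-14.4);ex=np.array([np.cos(yaw),np.sin(yaw),0])
bar=np.array([.4828,-.1281,0])
c=[(arm.solve_ik(bar+[0,0,.2],down(a)),down(a)) for a in(yaw,yaw+np.pi)]
for q,_ in c: print(q)
q,o=min((x for x in c if x[0] is not None),key=lambda x:abs(x[0][5]))
arm.move_ptp(bar+[0,0,.16],o)
print("g",arm.servo_line(bar+[0,0,.078],guard=10),arm.read_tool_pos(),arm.read_clock())
arm.grasp(20); print(arm.read_gripper_width(),arm.read_grasp_force(),arm.read_contact_force())
p=np.array(arm.read_tool_pos())
print("g",arm.servo_line(p+ex*.122,rate=.08,guard=14)); e=np.array(arm.read_tool_pos());print("moved",(e-p)@ex,arm.read_contact_force(),arm.read_gripper_width())
arm.let_go(); arm.servo_line(e+[0,0,.09],rate=.25); print(arm.read_clock())
im,K,T=cam("top");cv2.imwrite("pics/open1.png",im[:,:,::-1])
E
```

```text
[-3.78954513e-01  3.44258872e-01  1.67775163e+00 -4.44089210e-16
  1.11958215e+00 -1.27627101e-01]
[-3.78954513e-01  3.44258872e-01  1.67775163e+00 -8.88178420e-16
  1.11958215e+00  3.01396555e+00]
g False [ 0.48316644 -0.12807961  0.07847364] 3.475
0.011844103368894576 19.999835193157196 [-0.64255415 -0.35542725 -0.81665847]
g True
moved 0.11411988057230053 [-2.58049566 -0.65254025  9.28522308] 0.011818829584322567
7.7167
```

```bash
python3 - <<'E'
from h import *
s=np.array([.609,.170,0]);o=down(np.radians(12))
print(arm.solve_ik(s+[0,0,.2],o))
arm.move_ptp(s+[0,0,.19],o); arm.wait(.2)
print(arm.read_clock())
im,K,T=cam("wrist")
for c in conts(mask(im,(24,120,60),(34,255,255)),150):
    (u,v),r=cv2.minEnclosingCircle(c);print((u,v),r,cv2.contourArea(c),ray(K,T,(u,v),.014))
a=im[:,:,::-1]; b=cv2.imread("pics/open1.png")
cv2.imwrite("pics/w1.png",cv2.resize(np.hstack([a,b]),(800,300)))
cv2.imwrite("pics/w1full.png",a)
E
```

```text
[ 1.77814912e-01  5.24189813e-01  1.35376433e+00 -8.88178420e-16
  1.26363852e+00 -3.16245986e-02]
9.2083
(286.8108825683594, 189.9025115966797) 25.48973274230957 1781.0 [[0.60945393 0.17216268]]
(309.4042663574219, 304.81915283203125) 14.4165620803833 307.0 [[0.66381887 0.0432974 ]]
```

View pics/w1.png

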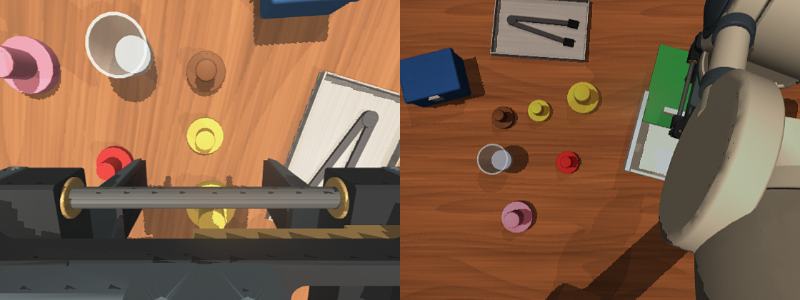

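The wrist view shows the small yellow stamp at about (287,190), brown above it and the large yellow below, with the finger sides clear. The top view shows the cover open with the mouth exposed. The two position estimates agree to 2 mm, so I'll grasp.

```bash
python3 - <<'E'
from h import *
s=np.array([.6095,.1715,0])
print("g",arm.servo_line(s+[0,0,.09],rate=.2),arm.servo_line(s+[0,0,.028],rate=.12,guard=8),arm.read_tool_pos())
arm.grasp(20); p=np.array(arm.read_tool_pos()); print(arm.read_gripper_width(),arm.read_grasp_force(),p)
arm.servo_line(p+[0,0,.14],rate=.2); print(arm.read_gripper_width(),arm.read_contact_force())
yaw=np.radians(-14.4);ex=np.array([np.cos(yaw),np.sin(yaw),0])
t=np.array([.5352,-.1418,0])-ex*.033
c=[(arm.solve_ik(t+[0,0,.17],down(a)),down(a)) for a in(yaw+np.pi/2,yaw-np.pi/2)]
q,o=min((x for x in c if x[0] is not None),key=lambda x:abs(x[0][5]));print(q)
arm.move_ptp(t+[0,0,.17],o); arm.wait(.2)
print(arm.read_gripper_width(),arm.read_clock(),arm.read_tool_pos())
im,K,T=cam("wrist"); im2,_,_=cam("scene")
cv2.imwrite("pics/w2.png",cv2.resize(np.hstack([im,im2])[:,:,::-1],(800,300)))
E
```

```text
g False False [0.61005615 0.17159292 0.02879975]
0.027771839587160355 19.99997913837433 [0.60950622 0.17147048 0.02798274]
0.027021501033879316 [ 0.1823784  -0.3687191  -0.39559476]
[-3.74202900e-01  4.10125767e-01  1.66598250e+00 -4.44089210e-16
  1.06548439e+00  1.44792084e+00]
0.02740908778184045 13.9833 [ 0.50349946 -0.13306206  0.16987181]
```

View pics/w2.png

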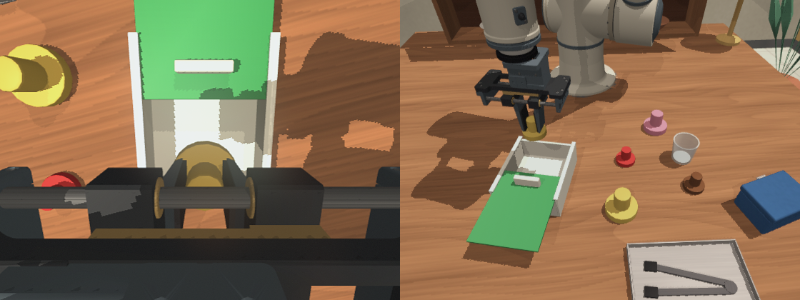

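The stamp is held upright and centred over the open mouth. I'll lower it under guard, release, and retreat straight up.

```bash
python3 - <<'E'
from h import *
p=np.array(arm.read_tool_pos())
f=lambda z:np.r_[p[:2],z]
print("g",arm.servo_line(f(.06),rate=.12,guard=8),arm.read_tool_pos())
print("g",arm.servo_line(f(.0315),rate=.04,guard=3),arm.read_tool_pos(),arm.read_contact_force())
arm.wait(.2);arm.let_go();arm.wait(.2)
print(arm.read_contact_force(),arm.servo_line(f(.17),rate=.15,guard=8),arm.read_tool_pos(),arm.read_clock())
im,K,T=cam("wrist"); im2,_,_=cam("scene")
cv2.imwrite("pics/w3.png",cv2.resize(np.hstack([im,im2])[:,:,::-1],(800,300)))
E
```

```text
g False [ 0.50377807 -0.13336471  0.06053678]
g True [ 0.50312552 -0.13309697  0.03246498] [ 1.85027225 -0.15672172  1.39892848]
[-0.20968905 -0.44165582  0.05447837] False [ 0.50296065 -0.13304692  0.16929233] 18.325
```

View pics/w3.png

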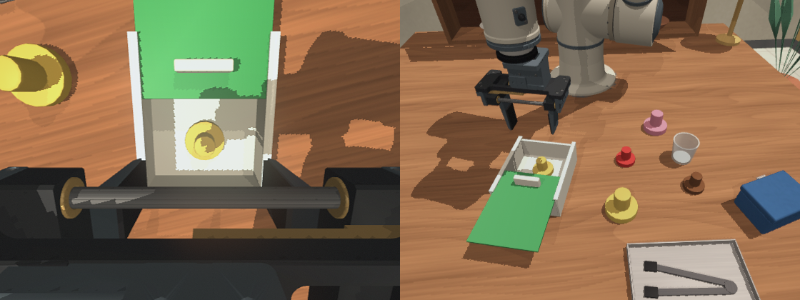

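The stamp stands upright on the floor of the box. Now I'll close the cover.

```bash
python3 - <<'E'
from h import *
yaw=np.radians(-14.4);ex=np.array([np.cos(yaw),np.sin(yaw),0]);o=down(yaw)
b=np.array([.5352,-.1418,0])+ex*.06
arm.move_ptp(b+[0,0,.16],o)
print("g",arm.servo_line(b+[0,0,.078],guard=10),arm.read_tool_pos())
arm.grasp(25); p=np.array(arm.read_tool_pos()); print(arm.read_gripper_width())
print("g",arm.servo_line(p-ex*.105,rate=.08,guard=14))
q=np.array(arm.read_tool_pos());print("g",arm.servo_line(q-ex*.022,rate=.03,guard=14))
e=np.array(arm.read_tool_pos());print("moved",(e-p)@ex,arm.read_contact_force(),arm.read_gripper_width(),(e[:2]-[.5352,-.1418])@ex[:2])
arm.let_go(); arm.servo_line(e+[0,0,.09],rate=.2)
q=arm.read_q(); arm.goto_joints([1.069,.494,1.345,0,1.302,-.096]); print(arm.read_clock())
im,K,T=cam("top");im2,_,_=cam("scene")
cv2.imwrite("pics/end.png",cv2.resize(np.hstack([im,im2])[:,:,::-1],(800,300)))
cv2.imwrite("pics/endbox.png",cv2.resize(im[110:280,290:460,::-1],None,fx=3.5,fy=3.5,interpolation=cv2.INTER_CUBIC))
E
```

```text
g False [ 0.59370385 -0.15686694  0.07866411]
0.011815276591912938
g False
g True
moved -0.12001540737075535 [ 3.13744739 -0.3813663   0.88188924] 0.011741413434880884 -0.06006027402766556
28.2333
```

View pics/end.png

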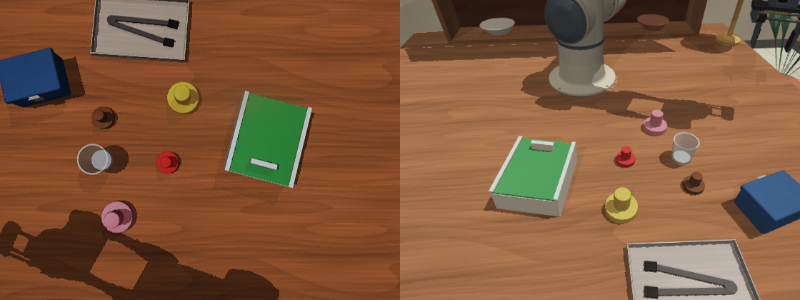

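View pics/endbox.png

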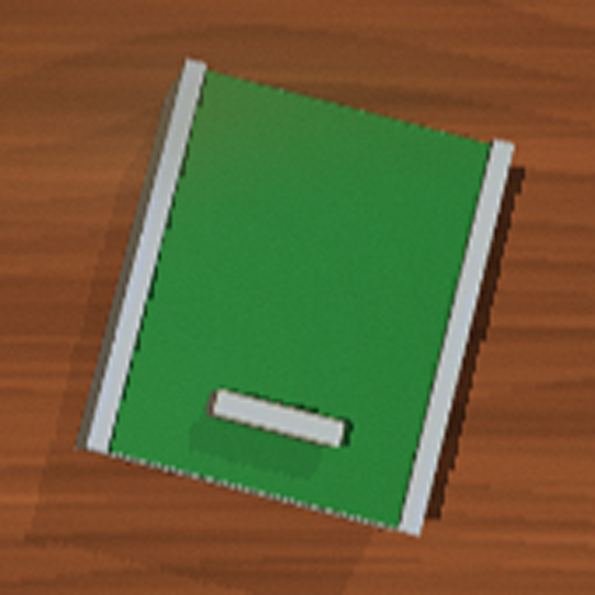

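The cover is fully shut: it moved 120 mm to its stop, and the gap at the near end is gone. The other objects haven't moved.

```bash
python3 -c "
from plant import arm
print(arm.sign_off())"
```

```text
the job is handed in; nothing more can be done
None
```

The small yellow stamp is standing upright inside the box, the cover is slid fully shut, the red stamp is untouched, and I handed the job in after about 28 s on the robot's clock.

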